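Check a brass guide bush in through the swing gate

ROBOT

A 6-joint arm with a two-finger parallel gripper is mounted at the origin on the work surface. World frame = base frame: x ahead of the robot, y to its left, z up, the work surface at z = 0. Lengths are in m, angles in rad, forces in N, time in s.
With the tool pointing down it reaches from about 0.375 to 0.9 m from the base axis. Payload 3.1 kg.
Tool frame: the origin (TCP) lies on the centre line of the jaws, within the pads' length; the fingertips stand 19 mm ahead of it and the grasp point (between the pads) is the TCP; z points along the fingers, y is the line along which they close (so a half turn about z gives the same grasp; the last joint's range is limited). The gripper opens to 85 mm and grips with 20 to 120 N. Pads are 22 mm wide; open, the fingers measure 114 mm over their backs; the gripper's body (76 mm by 85 mm) begins 54 mm behind the grasp point. The pads swing forward as they close: fully open they stand 13 mm farther back than shut.
Start: joints at [1.097, 0.527, 1.433, -0, 1.181, -0.178], TCP at [0.182, 0.598, 0.229] pointing down, gripper open.
Joint ranges: [-3.08, 3.08], [-0.75, 2.2], [0.22, 2.44], [-1.43, 4.57], [0, 2.65], [-2.85, 2.85]. Speed limits (rad/s): [2.79, 2.79, 3.14, 3.14, 3.14, 3.14].

INTERFACE

Orientations are given as a unit quaternion [x, y, z, w].
In Python, from station import manip gives the robot as it stands.
- The arm moves only by the tool servo_tool, never from a script. Its argument "rows" is a list that holds one entry, the list of rows, each a list of 7 numbers: the turn, a rotation vector about the tool's x, y, z in degrees, then the shift along the tool's x, y, z in m, then the gripper command: -1 is shut, 1 is fully open, values between are in proportion. In form: [[[wx, wy, wz, tx, ty, tz, jaw], ...]]. A call has 1 to 8 rows; each row shifts and turns the commanded pose from where the row before left it, along the tool's axes as they then stand; what a row does not reach is not made up. A row lasts 1/12 s, in which the tool goes at most 41.7 mm and 7.16 degrees, less where a joint would pass 70% of its speed; a pose out of reach is approached as far as the arm can. A call is refused whole if a number of a shift passes 0.0417 or a number of a turn 7.16, either way. A call with a gripper value outside its range is refused whole. The fingers move at their own pace and stop on an object; "squeeze" is the grip in N (left out, the last holds). Time passes only in rows, so rows that do not move let the fingers close. It gives the time, the measured TCP pose, the force, the opening and the grip force at its end, in the units of the state.
- manip.sense(): the state, without advancing time (a new reading comes with each control period).
- manip.snapshot(name): name is "scene" or "top"; returns the picture (420x560x3 uint8, blue, green, red); there is no depth.
- manip.camera_info(name): a dict with "K" (3x3 intrinsics, pixels), "camera_from_world" (4x4, takes a point from world to camera coordinates). Camera axes: x right, y down, z forward; pixel columns grow to the right and rows downward; lengths in m; the calibration is good to about 2 mm. A picture is of the moment at which its call begins. camera_info takes no time and is no camera call.
- manip.sign_off(): hands the job in; it is judged then, once.
The state is a dict: "t": time; "q": joint angles; "qd": joint speeds; "tau": joint torques, N m; "tcp_pos": TCP position; "tool_rot": TCP orientation; "force": force on the tool from outside, world axes, zero at the start; "ft_torque": the same for the moment, N m; "finger_gap": opening from 0.0 (shut) to 1.0 (fully open); "gripper_force": force on a finger pad.
Only numpy, scipy, OpenCV 4.12 (cv2) and the standard library are available. Lean on these libraries where they do the work, as an engineer would, in place of code of your own. Each camera call takes 0.05 s, during which the arm holds its last target. There are 200 camera calls.

TASK

On this mould fitter's bench, pick up the brass guide bush, stand it upright in the open entry end of the blue lane in front of the shut yellow gate and let go, then push it along the lane floor through the swing gate into the pen, far enough that the gate falls fully shut behind it. The bush must end standing upright in the pen, and the steel bush is to be left where it is.

Things in the scene. Friction and masses are not known exactly. Their poses are not given: they have to be found in the camera images.
- brass_bush: The brass (yellow metal) guide bush to check in: an upright plain cylinder, 46 mm diameter, 45 mm tall, about 0.35 kg, standing on the bench to the right of the lane, with a dark disc on top. Origin at the centre of its underside, z along its axis.
- steel_bush: A bush of the same shape and size in grey steel, standing on the bench to the right of the lane. Not to be moved. Origin at the centre of its underside.
- station: Open-top lane: 3 mm grey floor, blue side walls 80 mm apart, 6 mm thick, tops at 33 mm. Origin on the bench, mid-lane, under the shut gate; x = push direction, y left, z up. Entry bay x -140 (open end) to 0; good spot for the bush x -75, y 0. Pen x 0 to +150 (end wall, 33 mm high); bush centred at x 105 to 125 is clear of the gate. Black counter, 57 mm tall, outside the left wall by the gate.
- gate (a joint): Yellow swing gate across the lane: leaf 4 x 76 mm, 7 to 45 mm above the bench, upright hinge at station x 0, y +40 mm. 0 rad = shut across the lane; it swings only into the pen, to 1.5 rad (along the left wall), sweeping x 0 to 77 mm. A light spring (under 1 N at its free edge) shuts it within 1 s. The bush pushes it open; fingers following the bush hold it open until lifted out upward.

How it is judged:
On the way, in this order (a step that is already met when the one before it is completed fails the run):
1. the brass bush stands released and upright on the floor of the entry bay, the gate shut (x of brass_bush in the frame of station between -0.14 and -0.022 m and y of brass_bush in the frame of station between -0.03 and 0.03 m and z of brass_bush in the frame of station below 0.008 m and angle between brass_bush's own z axis and vertical below 0.17 rad and contact force between the fingers and brass_bush below 0.3 N and value of joint gate below 0.12 rad), for 0.2 s.
2. the bush, upright and on the floor, passes the gateway with the gate swung open (value of joint gate above 0.5 rad and x of brass_bush in the frame of station between 0 and 0.1 m and y of brass_bush in the frame of station between -0.03 and 0.03 m and z of brass_bush in the frame of station below 0.012 m and angle between brass_bush's own z axis and vertical below 0.3 rad).
At the end, for the whole second after the job is handed in: The brass bush stands upright (within 10 degrees), at rest on the floor of the pen, between the walls and past the gate; the gate is shut (under 0.12 rad); the steel bush is within 20 mm of where it started (x of brass_bush in the frame of station between 0.04 and 0.15 m and y of brass_bush in the frame of station between -0.03 and 0.03 m and z of brass_bush in the frame of station below 0.008 m and angle between brass_bush's own z axis and vertical below 0.17 rad and linear speed of brass_bush below 0.02 m/s and value of joint gate below 0.12 rad and distance of steel_bush from where it was at the start of the episode below 0.02 m); the robot touches nothing.
It fails at once if the steel bush is moved by more than 20 mm (distance of steel_bush from where it was at the start of the episode above 0.02 m).
It also fails if it takes over 51 s, if anything falls off the work surface, if the arm or the gripper's body presses on something with over 40 N, if the wrist force passes 120 N, or if a joint passes its speed limit or range.

## Working session

There is one attempt and no reset: what is moved stays moved. The work goes in short steps, Python scripts to look and compute and a tool call to move; the robot and the scene stay as the last step left them, time stands still between calls to the robot, and variables do not carry over. Pictures are saved under pics/ and viewed, at most 10 in all, crops included, and the job is handed in when it is done.

Besides the shell and the picture viewer there is one more tool, called after "Request:" by a JSON object that holds its "fn" and its "kwargs", one argument or row to a line. servo_tool: Moves the arm, as the interface text tells. Its arguments: {"type":"object","properties":{"rows":{"type":"array","items":{"type":"array","items":{"type":"array","items":{"type":"number"}}}},"squeeze":{"type":"number"}},"required":["rows"]}

```bash
mkdir -p pics; python3 - <<'E'
from station import manip
import cv2
for n in("scene","top"):
    cv2.imwrite(f"pics/{n}0.png",manip.snapshot(n)); c=manip.camera_info(n); print(n,c["K"],c["camera_from_world"])
s=manip.sense();print(s)
E
```

```text
scene [[450.39600399   0.         284.65743188]
 [  0.         450.39600399 206.01984026]
 [  0.           0.           1.        ]] [[-0.51831702  0.85516725  0.00603741  0.31613373]
 [ 0.59400575  0.36508786 -0.71684588 -0.27627904]
 [-0.6152273  -0.36796717 -0.69720551  1.20357257]
 [ 0.          0.          0.          1.        ]]
top [[463.09835707   0.         278.51453918]
 [  0.         463.09835707 215.7954486 ]
 [  0.           0.           1.        ]] [[ 0.02395917 -0.99959131  0.0155937  -0.05099077]
 [-0.99582166 -0.02523792 -0.0877626   0.51467463]
 [ 0.08812028 -0.01342582 -0.99601936  0.92862688]
 [ 0.          0.          0.          1.        ]]
{'t': 0.1, 'q': array([ 1.09748758e+00,  5.28382230e-01,  1.43377541e+00,  1.48924863e-05,
        1.18141707e+00, -1.78484231e-01]), 'qd': array([-0.00020682, -0.00226214, -0.00435869, -0.00112705,  0.00066414,
        0.00153436]), 'tau': array([ 2.77529589e-04, -4.43306136e+01, -1.78586876e+01, -1.93330616e-04,
        3.86410975e-03, -1.59817386e-06]), 'tcp_pos': array([0.18126328, 0.59745509, 0.22772555]), 'tool_rot': array([ 1.46881683e-01,  9.89153572e-01, -9.36658941e-04, -3.23809093e-04]), 'force': array([-0.9360387 , -0.21815228, -0.42503428]), 'ft_torque': array([-0.05912104,  0.00280714, -0.01434062]), 'gripper_force': 0.0, 'finger_gap': 1.000488666545103}
```

View pics/top0.png

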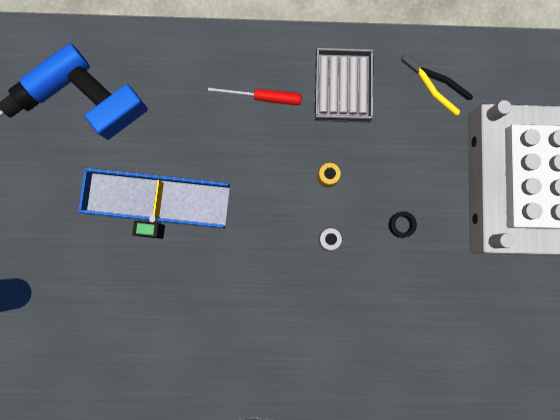

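View pics/scene0.png

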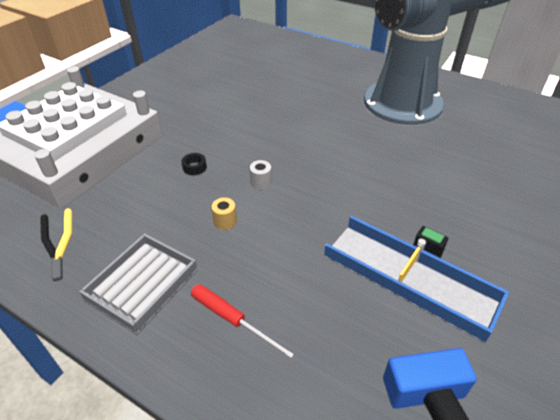

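Top view: lane from (83,190) at the pen end to (227,205) at the open end, gate near (157,200), brass bush at (329,174) and steel at (331,239). Next I refine these from an enlarged crop.

```bash
cat > h.py <<'E'
from station import manip
import numpy as np, cv2
def ray(n,u,v,z):
    c=manip.camera_info(n);M=np.array(c["camera_from_world"]);R,t=M[:3,:3],M[:3,3]
    o=-R.T@t; d=R.T@np.linalg.solve(np.array(c["K"]),[u,v,1.]); return o+d*(z-o[2])/d[2]
def proj(n,p):
    c=manip.camera_info(n);M=np.array(c["camera_from_world"]);q=np.array(c["K"])@(M[:3,:3]@p+M[:3,3]);return q[:2]/q[2]
E
python3 - <<'E'
from h import *
im=cv2.imread("pics/top0.png")
a=cv2.resize(im[155:245,70:240],None,fx=4.7,fy=4.7,interpolation=cv2.INTER_CUBIC)
cv2.imwrite("pics/lane.png",a)
hsv=cv2.cvtColor(im,cv2.COLOR_BGR2HSV)
m=cv2.inRange(hsv,(12,100,80),(35,255,255)); m[:,:300]=0;m[:,360:]=0
c=max(cv2.findContours(m,0,2)[0],key=cv2.contourArea);print("brass",cv2.minEnclosingCircle(c),cv2.boundingRect(c))
g=cv2.inRange(hsv,(0,0,120),(180,60,255));g[:,:310]=0;g[:,350:]=0;g[:220]=0;g[260:]=0
c2=max(cv2.findContours(g,0,2)[0],key=cv2.contourArea);print("steel",cv2.minEnclosingCircle(c2))
for cc in(c,c2):
    (u,v),r=cv2.minEnclosingCircle(cc);print(ray("top",u,v,.045),ray("top",u,v,.0225))
b=cv2.inRange(hsv,(100,120,60),(125,255,255));b[:150]=0;b[:, :70]=0;b[240:]=0;b[:,240:]=0
pts=cv2.findNonZero(b);r=cv2.minAreaRect(pts);bx=cv2.boxPoints(r);print(bx)
for p in bx: print(ray("top",*p,.033))
E
```

```text
brass ((328.5, 174.5), 12.90358829498291) (317, 162, 24, 25)
steel ((330.5, 238.8333282470703), 11.267058372497559)
[ 0.6003912  -0.13726518  0.045     ] [ 0.60448531 -0.13998084  0.0225    ]
[ 0.47017928 -0.14316156  0.045     ] [ 0.47110913 -0.14602051  0.0225    ]
[[ 77.736496 212.49135 ]
 [ 82.54906  166.99077 ]
 [229.2635   182.50865 ]
 [224.45094  228.00923 ]]
[0.51131274 0.36767854 0.033     ]
[0.60462802 0.36368923 0.033     ]
[0.58058855 0.06407494 0.033     ]
[0.48729787 0.07070391 0.033     ]
```

View pics/lane.png

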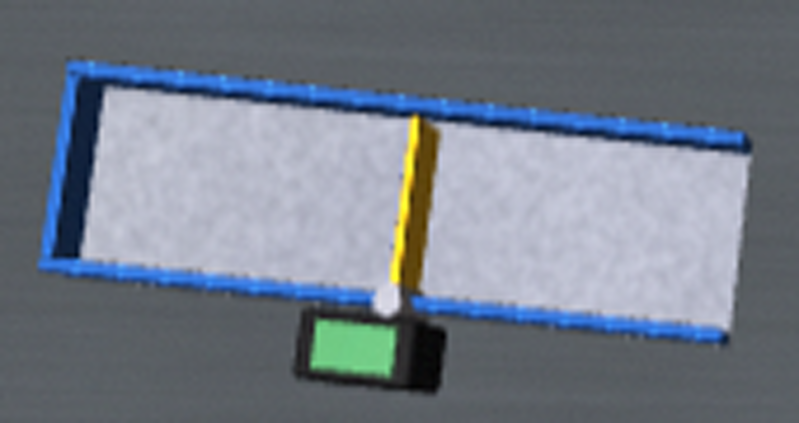

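```bash
python3 - <<'E'
from h import *
O=np.array([.5453,.2086,0]);X=np.array([.0804,.9968,0]);X/=np.linalg.norm(X);Y=np.array([-X[1],X[0],0]);Z=np.array([0,0,1.])
B=np.array([.6005,-.1377,0])
out=[]
for n,(u,v,w,h),s in(("top",(70,155,280,95),2.8),("scene",(200,150,310,190),2.5)):
    im=cv2.imread(f"pics/{n}0.png"); im=cv2.resize(im[v:v+h,u:u+w],None,fx=s,fy=s,interpolation=cv2.INTER_CUBIC)
    def pl(P,c,cl=True):
        q=np.array([(proj(n,p)-[u,v]+.5)*s-.5 for p in P]);cv2.polylines(im,[np.round(q*8).astype(int)],cl,c,1,cv2.LINE_AA,3)
    L=lambda x,y,z:O+x*X+y*Y+z*Z
    pl([L(-.14,.046,.033),L(.156,.046,.033),L(.156,-.046,.033),L(-.14,-.046,.033)],(0,0,255))
    pl([L(0,.04,.045),L(0,-.036,.045)],(255,0,255),False)
    a=np.linspace(0,6.28,60)
    for z in(0,.045): pl([B+[.023*np.cos(t),.023*np.sin(t),z] for t in a],(0,0,255))
    out.append(im)
W=max(i.shape[1] for i in out)
cv2.imwrite("pics/ov.png",cv2.resize(np.vstack([cv2.copyMakeBorder(i,0,0,0,W-i.shape[1],0) for i in out]),None,fx=.79,fy=.79))
E
```

```text
(no output)
```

View pics/ov.png

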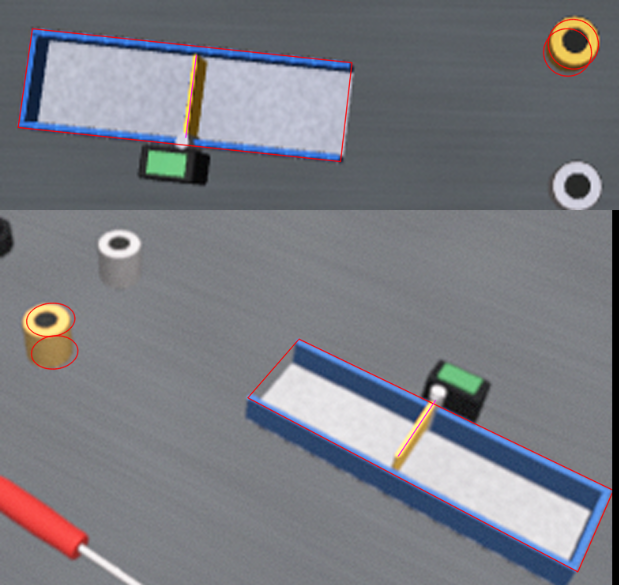

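The overlay fits the lane closely; the brass bush is a bit further to −y, so I use B≈(0.602,−0.140). Moving above it with the jaws along the lane axis.

Request:
{"fn": "servo_tool", "kwargs": {
  "rows": [
    [[0,0,-6.15,0,0,0,1],[0,0,-6.15,0,0,0,1],[0,0,0,-0.0199,-0.0292,0.003,1],[0,0,0,-0.0199,-0.0292,0.003,1],[0,0,0,-0.0199,-0.0292,0.003,1],[0,0,0,-0.0199,-0.0292,0.003,1],[0,0,0,-0.0199,-0.0292,0.003,1],[0,0,0,-0.0199,-0.0292,0.003,1]]
  ],
  "squeeze": 40
}}

```text
t: 0.77
tcp_pos: [0.2868, 0.4122, 0.2102]
tool_rot: [0.04, 0.999, -0.0, -0.0]
force: [0.7, 0.3, -0.2]
finger_gap: 1.002
gripper_force: 0.0
```

Request:
{"fn": "servo_tool", "kwargs": {
  "rows": [
    [[0,0,0,-0.0199,-0.0292,0.003,1],[0,0,0,-0.0199,-0.0292,0.003,1],[0,0,0,-0.0199,-0.0292,0.003,1],[0,0,0,-0.0199,-0.0292,0.003,1],[0,0,0,-0.0199,-0.0292,0.003,1],[0,0,0,-0.0199,-0.0292,0.003,1],[0,0,0,-0.0199,-0.0292,0.003,1],[0,0,0,-0.0199,-0.0292,0.003,1]]
  ]
}}

```text
t: 1.43
tcp_pos: [0.4269, 0.1666, 0.1863]
tool_rot: [0.04, 0.999, 0.0, -0.0]
force: [-0.1, -1.5, 0.2]
finger_gap: 1.001
gripper_force: 0.0
```

Request:
{"fn": "servo_tool", "kwargs": {
  "rows": [
    [[0,0,0,-0.0199,-0.0292,0.003,1],[0,0,0,-0.0199,-0.0292,0.003,1],[0,0,0,-0.0199,-0.0292,0.003,1],[0,0,0,-0.0199,-0.0292,0.003,1],[0,0,0,-0.0199,-0.0292,0.003,1],[0,0,0,-0.0199,-0.0292,0.003,1],[0,0,0,-0.0199,-0.0292,0.003,1],[0,0,0,-0.0199,-0.0292,0.003,1]]
  ]
}}

```text
t: 2.1
tcp_pos: [0.5668, -0.079, 0.1621]
tool_rot: [0.04, 0.999, 0.0, -0.0]
force: [1.6, 0.3, -0.3]
finger_gap: 1.001
gripper_force: 0.0
```

Request:
{"fn": "servo_tool", "kwargs": {
  "rows": [
    [[0,0,0,-0.0199,-0.0292,0.003,1],[0,0,0,-0.0199,-0.0292,0.003,1],[0,0,0,0,0,0,1],[0,0,0,0,0,0,1]]
  ]
}}

```text
t: 2.43
tcp_pos: [0.6018, -0.1406, 0.1557]
tool_rot: [0.042, 0.999, 0.0, -0.0]
force: [-0.4, -0.2, -0.1]
finger_gap: 1.0
gripper_force: 0.0
```

```bash
cat >> h.py <<'E'
def delta(x,y,z):
    from scipy.spatial.transform import Rotation as R
    s=manip.sense();r=R.from_quat(s["tool_rot"]);M=r.as_matrix()
    print("t",s["t"],"pos",s["tcp_pos"].round(4),"tooly deg",np.degrees(np.arctan2(M[1,1],M[0,1])).round(2),"tool delta",(M.T@(np.array([x,y,z])-s["tcp_pos"])).round(4),"f",s["force"].round(1),"gap",s["finger_gap"],s["gripper_force"])
E
python3 -c "
from h import *
delta(.602,-.140,.035)
cv2.imwrite('pics/s1.png',manip.snapshot('scene')[100:260,140:340].repeat(3,0).repeat(3,1))"
```

```text
t 2.4333 pos [ 0.6018 -0.1406  0.1557] tooly deg 85.24 tool delta [-0.0002  0.0006  0.1207] f [-0.4 -0.2 -0.1] gap 1.0003886212529725 0.0
```

View pics/s1.png

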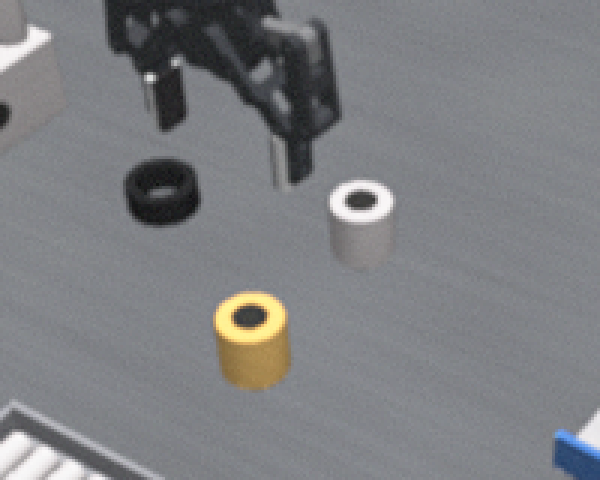

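The fingers straddle the bush line (tips at crop (165,130) and (290,185), bush at (252,340)), clear of the steel bush. Descending and gripping.

Request:
{"fn": "servo_tool", "kwargs": {
  "rows": [
    [[0,0,0,0,0,0.016,1],[0,0,0,0,0,0.016,1],[0,0,0,0,0,0.016,1],[0,0,0,0,0,0.016,1],[0,0,0,0,0,0.016,1],[0,0,0,0,0,0.016,1],[0,0,0,0,0,0.012,1],[0,0,0,0,0,0.01,1]]
  ]
}}

```text
t: 3.15
tcp_pos: [0.6003, -0.137, 0.0376]
tool_rot: [0.039, 0.999, 0.0, -0.001]
force: [-0.5, 0.3, -0.1]
finger_gap: 1.0
gripper_force: 0.0
```

Request:
{"fn": "servo_tool", "kwargs": {
  "rows": [
    [[0,0,0,0,0,0,0.3],[0,0,0,0,0,0,0.2],[0,0,0,0,0,0,-1],[0,0,0,0,0,0,-1],[0,0,0,0,0,0,-1],[0,0,0,0,0,0,-1],[0,0,0,0,0,0,-1],[0,0,0,0,0,0,-1]]
  ]
}}

```text
t: 3.82
tcp_pos: [0.6042, -0.1379, 0.0423]
tool_rot: [0.04, 0.999, -0.0, 0.003]
force: [-0.1, 4.4, 13.0]
finger_gap: 0.003
gripper_force: 6.4
```

Request:
{"fn": "servo_tool", "kwargs": {
  "rows": [
    [[0,0,0,0,0,0,-1],[0,0,0,0,0,0,-1],[0,0,0,0,0,0,-1],[0,0,0,0,0,0,-1]]
  ]
}}

```text
t: 4.15
tcp_pos: [0.6042, -0.1379, 0.0424]
tool_rot: [0.041, 0.999, 0.0, 0.003]
force: [0.3, 6.3, 13.3]
finger_gap: -0.003
gripper_force: 7.3
```

```bash
python3 -c "
from h import *
a=manip.snapshot('scene')[120:260,140:340];b=manip.snapshot('top')[140:260,270:390]
a=cv2.resize(a,None,fx=2.4,fy=2.4);b=cv2.resize(b,(300,300))
cv2.imwrite('pics/s2.png',np.hstack([a,cv2.copyMakeBorder(b,0,a.shape[0]-300,0,0,0)]))"
```

```text
(no output)
```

View pics/s2.png

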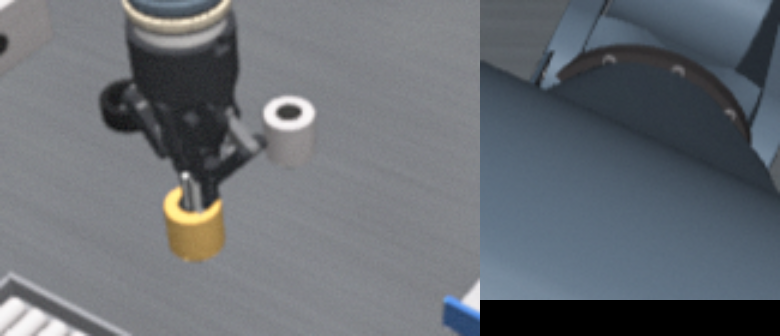

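```bash
python3 -c "
from h import *
s=manip.sense();print(s['tcp_pos'],s['finger_gap'],s['force'],s['ft_torque'])
u,v,w,h=190,170,70,70;k=8
im=cv2.resize(manip.snapshot('scene')[v:v+h,u:u+w],None,fx=k,fy=k,interpolation=cv2.INTER_CUBIC)
P=s['tcp_pos']
for dz,c in((0,(255,0,0)),(-.019,(0,255,0)),(-.042,(255,0,255))):
    q=(proj('scene',P+[0,0,dz])-[u,v]+.5)*k;cv2.circle(im,tuple(int(i) for i in q),4,c,-1)
for z in(0,.045):
    q=[(proj('scene',np.array([.602+.023*np.cos(t),-.14+.023*np.sin(t),z]))-[u,v]+.5)*k for t in np.linspace(0,6.28,50)];cv2.polylines(im,[np.int32(q)],True,(0,0,255),1)
cv2.imwrite('pics/s3.png',im)"
```

```text
[ 0.60415896 -0.13791721  0.04237435] -0.0016067399546682258 [-0.10826321  5.30754722 14.85733015] [ 1.06530607 -0.14505826  0.03858398]
```

View pics/s3.png

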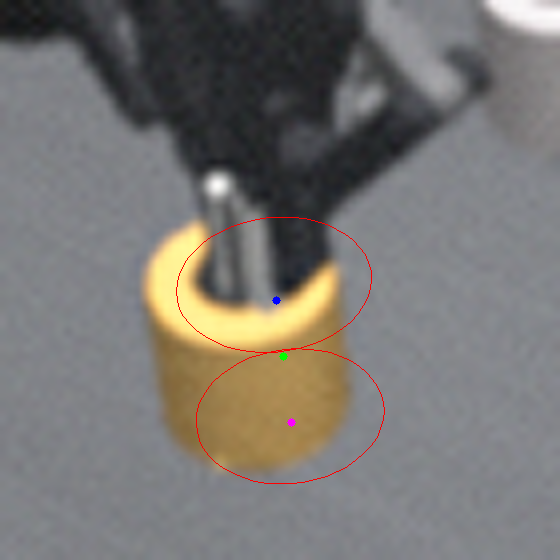

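```bash
python3 -c "
from h import *
for z in(.12,.14,.1557,.17,.19):
  print(z,[proj('scene',np.array([.6018,-.1406,z])+d*np.array([.08,.997,0])).round(1) for d in(-.0425,0,.0425)])
s=manip.sense()
for z in (.02,.042,.06): print(z,proj('scene',np.array([*s['tcp_pos'][:2],z])))
"
```

```text
0.12 [array([202.3, 165.5]), array([219.9, 174.5]), array([238.2, 183.8])]
0.14 [array([200.9, 156.8]), array([218.8, 165.7]), array([237.4, 175. ])]
0.1557 [array([199.8, 149.7]), array([217.9, 158.6]), array([236.8, 167.9])]
0.17 [array([198.8, 143.1]), array([217.1, 152. ]), array([236.2, 161.2])]
0.19 [array([197.3, 133.6]), array([215.9, 142.4]), array([235.4, 151.6])]
0.02 [225.1319867  215.31215901]
0.042 [224.13212553 207.15528367]
0.06 [223.28692236 200.26010949]
```

Both pictures agree on the cause. Open tips at (197,143) and (237,163) correspond to z≈0.168 when the TCP reads 0.156, so the tips are about 20 mm higher than I took from the text, and they closed on top of the bush. I'll lift, reopen and re-measure.

Request:
{"fn": "servo_tool", "kwargs": {
  "rows": [
    [[0,0,0,0,0,-0.01,-1],[0,0,0,0,0,-0.02,-1],[0,0,0,0,0,-0.03,-1],[0,0,0,0.03,0,-0.03,0],[0,0,0,0.04,0,-0.03,1],[0,0,0,0.04,0,0,1],[0,0,0,0.03,0,0,1],[0,0,0,0,0,0,1]]
  ]
}}

```text
t: 4.97
tcp_pos: [0.4614, -0.1255, 0.1535]
tool_rot: [0.041, 0.999, 0.002, -0.004]
force: [-0.9, 0.3, 0.1]
finger_gap: 0.707
gripper_force: 0.0
```

```bash
cat > fit.py <<'E'
from h import *
from scipy.optimize import minimize
from scipy.spatial import ConvexHull
# fit upright cylinder silhouette to brass masks in given views
def fit(views,x0):
    ms=[]
    for n,roi in views:
        im=manip.snapshot(n);cv2.imwrite(f"pics/f_{n}.png",im);hsv=cv2.cvtColor(im,cv2.COLOR_BGR2HSV)
        m=cv2.inRange(hsv,(12,90,60),(35,255,255));k=np.zeros_like(m);u,v,w,h=roi;k[v:v+h,u:u+w]=m[v:v+h,u:u+w]
        c=max(cv2.findContours(k,0,2)[0],key=cv2.contourArea);f=np.zeros_like(m);cv2.drawContours(f,[cv2.convexHull(c)],-1,1,-1);ms.append((n,f));print(n,cv2.boundingRect(c))
    a=np.linspace(0,6.28,40)
    def cost(p):
        s=0
        for n,f in ms:
            q=np.array([proj(n,np.array([p[0]+.023*np.cos(t),p[1]+.023*np.sin(t),z])) for z in(p[2],p[2]+.045) for t in a])
            g=np.zeros_like(f);cv2.fillConvexPoly(g,cv2.convexHull(np.round(q*16).astype(np.int32)),1,shift=4);s+=(f!=g).sum()
        return s
    r=minimize(lambda d:cost(np.array([*(d/100),x0[2]])),np.array(x0[:2])*100,method="Nelder-Mead",options=dict(initial_simplex=np.array(x0[:2])*100+[[0,0],[.8,0],[0,.8]],maxiter=60))
    print(r.x/100,r.fun)
E
python3 -c "
from fit import *
fit([('scene',(180,180,90,80)),('top',(290,140,80,70))],[.602,-.145,0])
fit([('scene',(180,180,90,80))],[.602,-.145,0])
delta(.602,-.145,.012)"
```

```text
scene (208, 196, 25, 33)
top (320, 162, 24, 23)Traceback (most recent call last):
  File "<string>", line 3, in <module>
    fit([('scene',(180,180,90,80)),('top',(290,140,80,70))],[.602,-.145,0])
    ~~~^^^^^^^^^^^^^^^^^^^^^^^^^^^^^^^^^^^^^^^^^^^^^^^^^^^^^^^^^^^^^^^^^^^^
  File "fit.py", line 18, in fit
    r=minimize(lambda d:cost(np.array([*(d/100),x0[2]])),np.array(x0[:2])*100,method="Nelder-Mead",options=dict(initial_simplex=np.array(x0[:2])*100+[[0,0],[.8,0],[0,.8]],maxiter=60))
    res = _minimize_neldermead(fun, x0, args, callback, bounds=bounds,
                               **options)
    fxr = func(xr)
    fx = function(np.copy(x), *(wrapper_args + args))
  File "fit.py", line 18, in <lambda>
    r=minimize(lambda d:cost(np.array([*(d/100),x0[2]])),np.array(x0[:2])*100,method="Nelder-Mead",options=dict(initial_simplex=np.array(x0[:2])*100+[[0,0],[.8,0],[0,.8]],maxiter=60))
                        ~~~~^^^^^^^^^^^^^^^^^^^^^^^^^^^^
  File "fit.py", line 15, in cost
    q=np.array([proj(n,np.array([p[0]+.023*np.cos(t),p[1]+.023*np.sin(t),z])) for z in(p[2],p[2]+.045) for t in a])
                ~~~~^^^^^^^^^^^^^^^^^^^^^^^^^^^^^^^^^^^^^^^^^^^^^^^^^^^^^^^^^
  File "h.py", line 7, in proj
    c=manip.camera_info(n);M=np.array(c["camera_from_world"]);q=np.array(c["K"])@(M[:3,:3]@p+M[:3,3]);return q[:2]/q[2]
ValueError: time passes only in moves, steps and waits
```

```bash
python3 - <<'E'
s=open('h.py').read().replace("import numpy as np, cv2","import numpy as np, cv2\nfrom functools import cache\ncam=cache(lambda n: manip.camera_info(n))").replace("c=manip.camera_info(n)","c=cam(n)")
open('h.py','w').write(s)
E
python3 -c "
from fit import *
fit([('scene',(180,180,90,80)),('top',(290,140,80,70))],[.602,-.145,0])
fit([('scene',(180,180,90,80))],[.602,-.145,0])
delta(.602,-.145,.012)"
```

```text
scene (208, 196, 25, 33)
top (320, 162, 24, 23)
[ 0.60451831 -0.14679248] 247.0
scene (208, 196, 25, 33)
[ 0.60423804 -0.14742725] 79.0
t 5.2167 pos [ 0.4709 -0.1291  0.1535] tooly deg 85.41 tool delta [-0.1316 -0.0052  0.1418] f [ 0.9 -0.4 -0.4] gap 1.0013081190738746 0.0
```

View pics/f_scene.png

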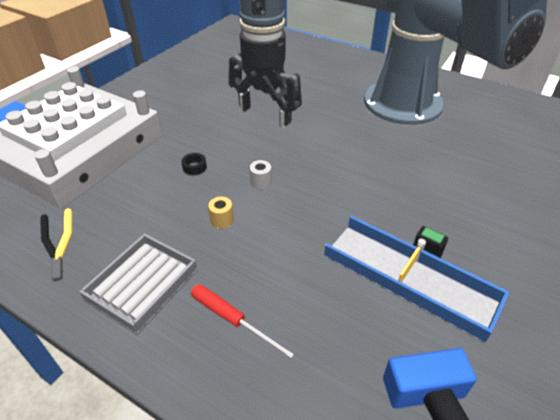

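The bush is upright at about (0.604,−0.1465), pixel (221,212) in scene, and the steel bush at (260,174) hasn't moved. I'll go back above it and descend lower, in steps, watching the force.

Request:
{"fn": "servo_tool", "kwargs": {
  "rows": [
    [[0,0,0,-0.0335,-0.0017,0,1],[0,0,0,-0.0335,-0.0017,0,1],[0,0,0,-0.0335,-0.0017,0,1],[0,0,0,-0.0336,-0.0016,0,1],[0,0,0,0,0,0.03,1],[0,0,0,0,0,0.03,1],[0,0,0,0,0,0.03,1],[0,0,0,0,0,0.02,1]]
  ]
}}

```text
t: 5.88
tcp_pos: [0.6025, -0.1451, 0.0397]
tool_rot: [0.04, 0.999, 0.0, -0.001]
force: [-0.6, -0.1, -0.4]
finger_gap: 0.997
gripper_force: 0.0
```

Request:
{"fn": "servo_tool", "kwargs": {
  "rows": [
    [[0,0,0,0,0,0.008,1],[0,0,0,0,0,0.008,1],[0,0,0,0,0,0.008,1],[0,0,0,0,0,0,1]]
  ]
}}

```text
t: 6.22
tcp_pos: [0.6025, -0.1455, 0.0183]
tool_rot: [0.04, 0.999, 0.0, -0.0]
force: [0.7, 0.0, 0.2]
finger_gap: 1.001
gripper_force: 0.0
```

```bash
python3 -c "
from h import *
delta(.6045,-.1465,.012)
a=manip.snapshot('scene')[150:250,150:290]
cv2.imwrite('pics/s4.png',cv2.resize(a,None,fx=5,fy=5,interpolation=cv2.INTER_CUBIC))"
```

```text
t 6.2167 pos [ 0.6025 -0.1455  0.0183] tooly deg 85.42 tool delta [-0.0021 -0.0008  0.0063] f [0.7 0.  0.2] gap 1.0005299961293652 0.0
```

View pics/s4.png

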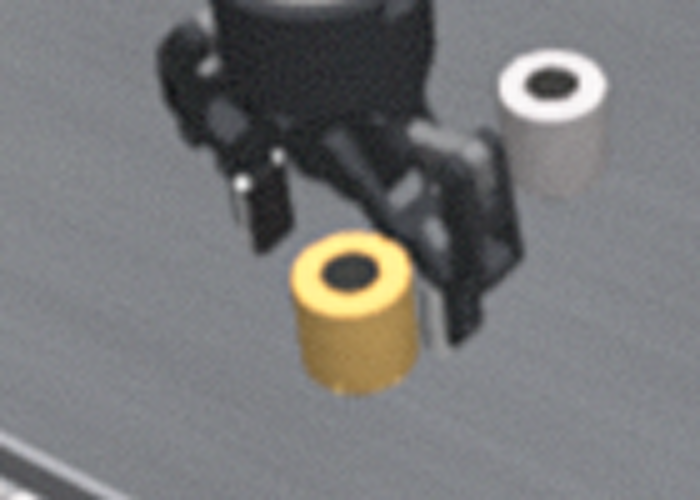

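The bush stands between the open fingers, tips at about z 0.035 (crop (270,250) and (460,345)). Going 10 mm lower, then gripping.

Request:
{"fn": "servo_tool", "kwargs": {
  "rows": [
    [[0,0,0,-0.002,-0.001,0.005,1],[0,0,0,0,0,0.005,1],[0,0,0,0,0,0,-1],[0,0,0,0,0,0,-1],[0,0,0,0,0,0,-1],[0,0,0,0,0,0,-1],[0,0,0,0,0,0,-1],[0,0,0,0,0,0,-1]]
  ]
}}

```text
t: 6.93
tcp_pos: [0.6045, -0.1467, 0.0097]
tool_rot: [0.04, 0.999, -0.0, 0.0]
force: [-1.0, -0.1, 3.3]
finger_gap: 0.524
gripper_force: 42.1
```

Request:
{"fn": "servo_tool", "kwargs": {
  "rows": [
    [[0,0,0,0,0,0,-1],[0,0,0,0,0,0,-1],[0,0,0,0,0,0,-1]]
  ]
}}

```text
t: 7.18
tcp_pos: [0.6045, -0.1467, 0.0097]
tool_rot: [0.04, 0.999, -0.0, 0.0]
force: [0.0, -0.0, 5.1]
finger_gap: 0.522
gripper_force: 42.2
```

Gripped at 0.522×85 ≈ 44 mm with 42 N. Lifting and carrying to the entry bay.

Request:
{"fn": "servo_tool", "kwargs": {
  "rows": [
    [[0,0,0,0,0,-0.01,-1],[0,0,0,0,0,-0.02,-1],[0,0,0,0,0,-0.03,-1],[0,0,0,0,0,-0.03,-1],[0,0,0,0.011,0.034,0,-1],[0,0,0,0.011,0.034,0,-1],[0,0,0,0.011,0.034,0,-1],[0,0,0,0.011,0.034,0,-1]]
  ]
}}

```text
t: 7.85
tcp_pos: [0.5696, -0.0065, 0.0987]
tool_rot: [0.041, 0.999, 0.0, -0.001]
force: [-0.0, -0.1, -4.2]
finger_gap: 0.525
gripper_force: 42.3
```

Request:
{"fn": "servo_tool", "kwargs": {
  "rows": [
    [[0,0,0,0.011,0.034,0,-1],[0,0,0,0.011,0.034,0,-1],[0,0,0,0.011,0.034,0,-1],[0,0,0,0.011,0.034,0,-1],[0,0,0,0,0,0,-1],[0,0,0,0,0,0,-1]]
  ]
}}

```text
t: 8.35
tcp_pos: [0.5364, 0.1334, 0.0985]
tool_rot: [0.038, 0.999, -0.0, -0.001]
force: [0.2, -0.8, -4.8]
finger_gap: 0.523
gripper_force: 42.6
```

```bash
python3 -c "
from h import *
delta(.5393,.1338,.013)
a=manip.snapshot('scene');hsv=cv2.cvtColor(a,cv2.COLOR_BGR2HSV);m=cv2.inRange(hsv,(12,90,60),(35,255,255))
for c in cv2.findContours(m,0,2)[0]:
    if cv2.contourArea(c)>60: print(cv2.boundingRect(c),cv2.contourArea(c))
s=manip.sense();P=np.array([*s['tcp_pos'][:2],s['tcp_pos'][2]-.0097])
q=np.array([proj('scene',P+[.023*np.cos(t),.023*np.sin(t),z]) for z in(0,.045) for t in np.linspace(0,6.28,40)]);print('pred',q.min(0),q.max(0)-q.min(0))"
```

```text
t 8.35 pos [0.5364 0.1334 0.0985] tooly deg 85.67 tool delta [-0.0031  0.0006  0.0855] f [ 0.2 -0.8 -4.8] gap 0.523068186817303 42.636720769805834
(399, 247, 21, 34) 156.0
(54, 208, 18, 52) 386.0
(362, 194, 30, 37) 825.0
(0, 0, 111, 89) 5766.5
pred [360.23937582 193.46976436] [32.0356618  38.79586979]
```

The held bush matches the prediction, so it's upright and centred. Lowering into the lane.

Request:
{"fn": "servo_tool", "kwargs": {
  "rows": [
    [[0,0,0,-0.003,0,0.02,-1],[0,0,0,0,0,0.02,-1],[0,0,0,0,0,0.02,-1],[0,0,0,0,0,0.012,-1],[0,0,0,0,0,0.007,-1],[0,0,0,0,0,0.004,-1],[0,0,0,0,0,0,-1],[0,0,0,0,0,0,-1]]
  ]
}}

```text
t: 9.07
tcp_pos: [0.5419, 0.1309, 0.0165]
tool_rot: [0.04, 0.999, 0.0, 0.0]
force: [-0.1, 0.3, -4.9]
finger_gap: 0.524
gripper_force: 42.6
```

Request:
{"fn": "servo_tool", "kwargs": {
  "rows": [
    [[0,0,0,0,0,0.001,-1],[0,0,0,0,0,0.001,-1],[0,0,0,0,0,0,-1]]
  ]
}}

```text
t: 9.32
tcp_pos: [0.5416, 0.1313, 0.0146]
tool_rot: [0.04, 0.999, 0.0, 0.001]
force: [0.6, -0.1, -5.9]
finger_gap: 0.523
gripper_force: 42.7
```

Request:
{"fn": "servo_tool", "kwargs": {
  "rows": [
    [[0,0,0,0.002,0.002,0.001,-1],[0,0,0,0,0,0.001,-1],[0,0,0,0,0,0.0005,-1],[0,0,0,0,0,0,-1]]
  ]
}}

```text
t: 9.65
tcp_pos: [0.5391, 0.1338, 0.0126]
tool_rot: [0.04, 0.999, 0.0, -0.0]
force: [-1.3, 1.3, 3.9]
finger_gap: 0.526
gripper_force: 43.6
```

Floor contact. Releasing.

Request:
{"fn": "servo_tool", "kwargs": {
  "rows": [
    [[0,0,0,0,0,0,0.3],[0,0,0,0,0,0,0.7],[0,0,0,0,0,0,0.7],[0,0,0,0,0,0,0.7],[0,0,0,0,0,0,0.7],[0,0,0,0,0,0,0.7],[0,0,0,0,0,0,0.7],[0,0,0,0,0,0,0.7]]
  ]
}}

```text
t: 10.32
tcp_pos: [0.5394, 0.1334, 0.0115]
tool_rot: [0.04, 0.999, -0.0, -0.0]
force: [-0.1, -0.2, 0.1]
finger_gap: 0.851
gripper_force: 0.0
```

Request:
{"fn": "servo_tool", "kwargs": {
  "rows": [
    [[0,0,0,0,0,-0.01,0.7],[0,0,0,0,0,-0.02,0.7],[0,0,0,0,0,-0.03,0.7],[0,0,0,0,0,-0.03,0.7],[0,0,0,0,0,0,0.7],[0,0,0,0,0,0,0.7]]
  ]
}}

```text
t: 10.82
tcp_pos: [0.5409, 0.1335, 0.1041]
tool_rot: [0.04, 0.999, 0.0, 0.003]
force: [0.7, 0.0, -0.3]
finger_gap: 0.85
gripper_force: 0.0
```

```bash
python3 -c "
from fit import *
fit([('scene',(330,200,62,80))],[.539,.134,.003])
O=np.array([.5453,.2086]);X=np.array([.0804,.9968])
B=O-.075*X;delta(*(B-.055*X),.1)"
```

```text
scene (356, 230, 28, 34)
[0.53432431 0.13203778] 123.0
t 10.8667 pos [0.5396 0.1334 0.1026] tooly deg 85.41 tool delta [ 0.0004 -0.0546  0.0026] f [-0.9 -0.  -1.1] gap 0.8526455546816091 0.0
```

Released and upright. Turning the tool 90° so the two fingers form a cradle, and moving behind the bush.

Request:
{"fn": "servo_tool", "kwargs": {
  "rows": [
    [[0,0,6.93,0,0,0,-0.44],[0,0,6.93,0,0,0,-0.44],[0,0,6.93,0,0,0,-0.44],[0,0,6.93,0,0,0,-0.44],[0,0,6.93,0,0,0,-0.44],[0,0,6.93,0,0,0,-0.44],[0,0,6.93,0,0,0,-0.44],[0,0,6.93,0,0,0,-0.44]]
  ]
}}

```text
t: 11.53
tcp_pos: [0.5381, 0.1333, 0.1]
tool_rot: [0.503, 0.864, -0.001, -0.002]
force: [-1.1, -0.9, -0.1]
finger_gap: 0.279
gripper_force: 0.0
```

Request:
{"fn": "servo_tool", "kwargs": {
  "rows": [
    [[0,0,6.93,0,0,0,-0.44],[0,0,6.93,0,0,0,-0.44],[0,0,6.93,0,0,0,-0.44],[0,0,6.93,0,0,0,-0.44],[0,0,6.93,0,0,0,-0.44],[0,0,0,-0.028,0,0,-0.44],[0,0,0,-0.028,0,0,-0.44],[0,0,0,0,0,0,-0.44]]
  ]
}}

```text
t: 12.2
tcp_pos: [0.5334, 0.0743, 0.1001]
tool_rot: [0.736, 0.677, -0.002, -0.001]
force: [-0.6, -0.2, -0.7]
finger_gap: 0.281
gripper_force: 0.0
```

Request:
{"fn": "servo_tool", "kwargs": {
  "rows": [
    [[0,0,0,0,0,0.02,-0.44],[0,0,0,0,0,0.02,-0.44],[0,0,0,0,0,0,-0.44]]
  ]
}}

```text
t: 12.45
tcp_pos: [0.5315, 0.0777, 0.0579]
tool_rot: [0.736, 0.677, -0.003, -0.003]
force: [-0.6, 1.2, 0.0]
finger_gap: 0.284
gripper_force: 0.0
```

```bash
python3 -c "
from fit import *
O=np.array([.5453,.2086]);X=np.array([.0804,.9968])
B=O-.075*X;delta(*(B-.057*X),.009)
fit([('scene',(330,200,62,80))],[.539,.134,.003])
a=cv2.imread('pics/f_scene.png')[160:310,310:510]
cv2.imwrite('pics/s5.png',cv2.resize(a,None,fx=3.8,fy=3.8,interpolation=cv2.INTER_CUBIC))"
```

```text
t 12.45 pos [0.5315 0.0777 0.0579] tooly deg -4.73 tool delta [-0.0004  0.0036  0.0488] f [-0.6  1.2  0. ] gap 0.2836608746537672 0.0
scene (356, 230, 28, 34)
[0.53617752 0.13292877] 126.0
```

View pics/s5.png

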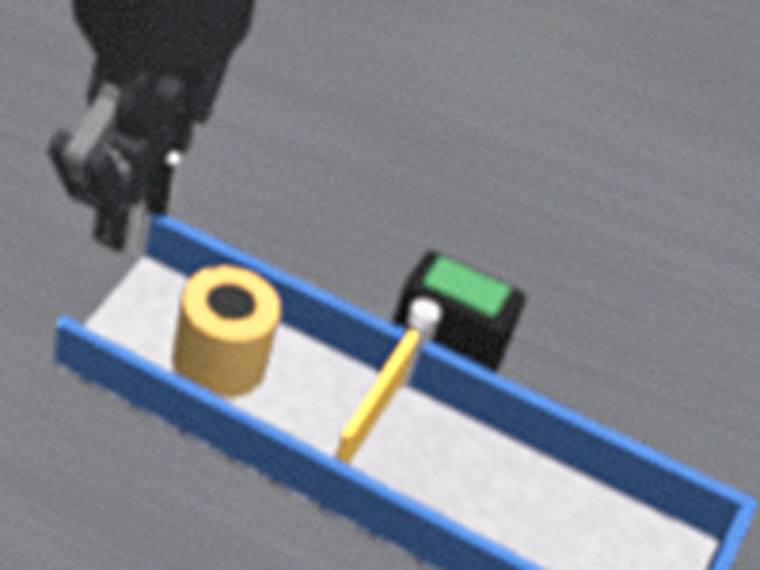

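The bush stands centred in the entry bay (crop (230,330)) with the gate shut and the fingers behind it at (130,240). Descending, then pushing slowly.

Request:
{"fn": "servo_tool", "kwargs": {
  "rows": [
    [[0,0,0,0,0.0035,0.015,-0.44],[0,0,0,0,0,0.015,-0.44],[0,0,0,0,0,0.01,-0.44],[0,0,0,0,0,0.006,-0.44],[0,0,0,0,0,0.003,-0.44],[0,0,0,0,0,0,-0.44]]
  ]
}}

```text
t: 13.0
tcp_pos: [0.538, 0.0775, 0.0123]
tool_rot: [0.735, 0.678, -0.0, -0.0]
force: [-0.3, -0.4, 0.4]
finger_gap: 0.285
gripper_force: 0.0
```

Request:
{"fn": "servo_tool", "kwargs": {
  "rows": [
    [[0,0,0,0.006,0,0,-0.44],[0,0,0,0.006,0,0,-0.44],[0,0,0,0.005,0,0,-0.44],[0,0,0,0.005,0,0,-0.44],[0,0,0,0.005,0,0,-0.44],[0,0,0,0.005,0,0,-0.44]]
  ]
}}

```text
t: 13.5
tcp_pos: [0.5405, 0.1093, 0.0129]
tool_rot: [0.735, 0.678, -0.001, 0.0]
force: [-1.5, -3.5, 2.3]
finger_gap: 0.277
gripper_force: 2.1
```

```bash
cat >> fit.py <<'E'
def st():
    s=manip.sense();p=s["tcp_pos"][:2]-[.5453,.2086];X=np.array([.0804,.9968]);print("t",s["t"],"station x,y mm",1000*p@X,1000*p@[-X[1],X[0]],"z",s["tcp_pos"][2],s["force"].round(1))
E
python3 -c "
from fit import *
st();fit([('scene',(330,200,60,90))],[.539,.137,.003])"
```

```text
t 13.5 station x,y mm -99.3412739910703 -3.1974149117980035 z 0.012948051538598928 [-1.5 -3.5  2.3]
scene (359, 232, 28, 34)
[0.53679492 0.13687109] 122.0
```

Request:
{"fn": "servo_tool", "kwargs": {
  "rows": [
    [[0,0,0,0.005,-0.001,0.002,-0.44],[0,0,0,0.005,-0.001,0.002,-0.44],[0,0,0,0.005,-0.001,0,-0.44],[0,0,0,0.005,0,0,-0.44],[0,0,0,0.005,0,0,-0.44],[0,0,0,0.005,0,0,-0.44],[0,0,0,0.005,0,0,-0.44],[0,0,0,0.005,0,0,-0.44]]
  ]
}}

```text
t: 14.22
tcp_pos: [0.5411, 0.1498, 0.0086]
tool_rot: [0.735, 0.678, -0.0, -0.0]
force: [-1.3, -4.6, 3.0]
finger_gap: 0.282
gripper_force: 2.8
```

Request:
{"fn": "servo_tool", "kwargs": {
  "rows": [
    [[0,0,0,0.005,0,0,-0.44],[0,0,0,0.005,0,0,-0.44],[0,0,0,0.005,0,0,-0.44],[0,0,0,0.005,0,0,-0.44],[0,0,0,0.005,0,0,-0.44],[0,0,0,0.005,0,0,-0.44],[0,0,0,0.005,0,0,-0.44],[0,0,0,0.005,0,0,-0.44]]
  ]
}}

```text
t: 14.88
tcp_pos: [0.5443, 0.1893, 0.0086]
tool_rot: [0.735, 0.678, -0.0, 0.0]
force: [0.1, -5.9, 3.7]
finger_gap: 0.281
gripper_force: 3.4
```

```bash
python3 -c "
from fit import *
st();fit([('scene',(380,210,70,90))],[.545,.22,.003])"
```

```text
t 14.8833 station x,y mm -19.34751047004799 -0.5982942807933502 z 0.008563929499740056 [ 0.1 -5.9  3.7]
scene (399, 247, 44, 46)
[0.53858658 0.22068634] 406.0
```

Request:
{"fn": "servo_tool", "kwargs": {
  "rows": [
    [[0,0,0,0.005,0,0,-0.44],[0,0,0,0.005,0,0,-0.44],[0,0,0,0.005,0,0,-0.44],[0,0,0,0.005,0,0,-0.44],[0,0,0,0.005,0,0,-0.44],[0,0,0,0.005,0,0,-0.44],[0,0,0,0.005,0,0,-0.44],[0,0,0,0.005,0,0,-0.44]]
  ]
}}

```text
t: 15.6
tcp_pos: [0.5476, 0.2291, 0.0086]
tool_rot: [0.735, 0.678, -0.0, 0.0]
force: [0.2, -5.5, 4.0]
finger_gap: 0.28
gripper_force: 3.2
```

Request:
{"fn": "servo_tool", "kwargs": {
  "rows": [
    [[0,0,0,0.005,0,0,-0.44],[0,0,0,0.005,0,0,-0.44],[0,0,0,0.005,0,0,-0.44],[0,0,0,0.005,0,0,-0.44],[0,0,0,0.005,0,0,-0.44],[0,0,0,0.005,0,0,-0.44],[0,0,0,0.005,0,0,-0.44],[0,0,0,0.005,0,0,-0.44]]
  ]
}}

```text
t: 16.27
tcp_pos: [0.5507, 0.2689, 0.0086]
tool_rot: [0.735, 0.678, -0.0, -0.0]
force: [0.7, -5.0, 3.2]
finger_gap: 0.28
gripper_force: 3.3
```

```bash
python3 -c "
from fit import *
st();fit([('scene',(430,230,70,100))],[.552,.3,.003])"
```

```text
t 16.2667 station x,y mm 60.58624549592025 -0.5730543067596298 z 0.00858222852949463 [ 0.7 -5.   3.2]
scene (443, 273, 34, 38)
[0.54785116 0.29804159] 174.0
```

The bush is at about x 90 mm. 26 mm more, then ease back slightly and lift out.

Request:
{"fn": "servo_tool", "kwargs": {
  "rows": [
    [[0,0,0,0.005,0,0,-0.44],[0,0,0,0.005,0,0,-0.44],[0,0,0,0.005,0,0,-0.44],[0,0,0,0.005,0,0,-0.44],[0,0,0,0.004,0,0,-0.44],[0,0,0,0.002,0,0,-0.44],[0,0,0,0,0,0,-0.44],[0,0,0,-0.003,0,0,-0.44]]
  ]
}}

```text
t: 16.98
tcp_pos: [0.5528, 0.2931, 0.0083]
tool_rot: [0.735, 0.678, 0.001, -0.0]
force: [0.3, -0.1, 0.3]
finger_gap: 0.278
gripper_force: 0.0
```

Request:
{"fn": "servo_tool", "kwargs": {
  "rows": [
    [[0,0,0,-0.003,0,0,-0.44],[0,0,0,0,0,-0.005,-0.44],[0,0,0,0,0,-0.01,-0.44],[0,0,0,0,0,-0.02,-0.44],[0,0,0,0,0,-0.03,-0.44],[0,0,0,0,0,-0.04,-0.44],[0,0,0,0,0,-0.04,-0.44],[0,0,0,0,0,-0.03,-0.44]]
  ]
}}

```text
t: 17.65
tcp_pos: [0.5536, 0.2893, 0.1879]
tool_rot: [0.735, 0.678, 0.002, 0.001]
force: [0.4, 0.7, -0.1]
finger_gap: 0.279
gripper_force: 0.0
```

Request:
{"fn": "servo_tool", "kwargs": {
  "rows": [
    [[0,0,0,-0.03,0,0,-0.44],[0,0,0,-0.04,0,0,-0.44],[0,0,0,-0.04,0,0,-0.44],[0,0,0,-0.04,0,0,-0.44],[0,0,0,-0.04,0,0,-0.44],[0,0,0,0,0,0,-0.44],[0,0,0,0,0,0,-0.44],[0,0,0,0,0,0,-0.44]]
  ]
}}

```text
t: 18.32
tcp_pos: [0.5374, 0.0996, 0.1843]
tool_rot: [0.736, 0.677, 0.001, 0.0]
force: [-0.6, 0.3, -0.4]
finger_gap: 0.284
gripper_force: 0.0
```

```bash
python3 -c "
from fit import *
st();fit([('scene',(430,230,80,110))],[.554,.32,.003])
a=cv2.imread('pics/f_scene.png').astype(int);b=cv2.imread('pics/scene0.png').astype(int)
d=abs(a-b)[240:285,395:425].max(2);print('gate region diff',d.mean(),(d>60).sum())
d=abs(a-b)[155:195,245:275].max(2);print('steel diff',d.mean(),(d>60).sum())
s=manip.snapshot('top');cv2.imwrite('pics/t9.png',s)
h=cv2.cvtColor(s,cv2.COLOR_BGR2HSV);m=cv2.inRange(h,(12,90,60),(35,255,255))
for c in cv2.findContours(m[150:240,70:240],0,2)[0]:
  if cv2.contourArea(c)>20:print(cv2.boundingRect(c),cv2.minEnclosingCircle(c))
"
```

```text
t 18.3167 station x,y mm -109.28400073901743 -0.9297652382013258 z 0.18432587562510006 [-0.6  0.3 -0.4]
scene (458, 282, 37, 38)
[0.5501051  0.32508325] 156.0
gate region diff 5.2118518518518515 0
steel diff 5.160833333333334 0
(83, 44, 9, 23) ((87.0, 55.0), 11.04546070098877)
```

```bash
python3 -c "
from fit import *
P=np.array([.5501,.3251,.003])
q=np.array([proj('scene',P+[.023*np.cos(t),.023*np.sin(t),z]) for z in(0,.045) for t in np.linspace(0,6.28,40)]);print(q.min(0),q.max(0)-q.min(0))
print('top px',proj('top',P+[0,0,.045]))
h=cv2.cvtColor(cv2.imread('pics/f_scene.png'),cv2.COLOR_BGR2HSV);m=cv2.inRange(h,(12,90,60),(35,255,255))
for r in m[280:322,452:500]: print(''.join('#' if v else '.' for v in r))
t=cv2.imread('pics/t9.png');print(t[190:212:4,95:120:6].tolist())
"
```

```text
[457.45816428 279.42177263] [38.16767577 39.99214503]
top px [ 97.25154314 192.992057  ]
................................................
................................................
....................#######.....................
.................##############.................
................#################...............
...............####################.............
..............######################............
..............#######################...........
.............##########.....##########..........
.............#########.........########.........
.............########...........########........
............#########............########.......
............#########.............#######.......
...........##########.............########......
...........###########.............#######......
..........############.............########.....
..........##############..........#########.....
.........################.........#########.....
.........##################......##########.....
........###################################.....
........#######################
[... 791 characters left out ...]
..........
...................############.................
.....................#########..................
.......................#####....................
................................................
................................................
[[[42, 36, 31], [43, 36, 30], [42, 37, 32], [43, 39, 33], [40, 36, 31]], [[43, 37, 32], [41, 35, 28], [42, 36, 31], [42, 36, 32], [43, 38, 33]], [[42, 37, 30], [41, 37, 30], [41, 35, 31], [43, 37, 32], [162, 149, 145]], [[42, 36, 32], [41, 36, 32], [44, 37, 34], [41, 37, 30], [218, 201, 199]], [[42, 35, 31], [44, 38, 33], [43, 36, 32], [43, 37, 33], [213, 198, 195]], [[40, 35, 29], [44, 37, 33], [42, 35, 30], [41, 36, 32], [212, 195, 193]]]
```

The outline leans, but it may be only perspective, and the arm hides the bush in the top view. I'll clear the arm and check tilt with both cameras.

Request:
{"fn": "servo_tool", "kwargs": {
  "rows": [
    [[0,0,0,-0.04,0,0,-0.44],[0,0,0,-0.04,0,0,-0.44],[0,0,0,-0.04,0,0,-0.44],[0,0,0,-0.04,0,0,-0.44],[0,0,0,-0.04,0,0,-0.44],[0,0,0,-0.04,0,0,-0.44],[0,0,0,0,0,0,-0.44],[0,0,0,0,0,0,-0.44]]
  ]
}}

```text
t: 19.08
tcp_pos: [0.5182, -0.1406, 0.1836]
tool_rot: [0.736, 0.677, 0.0, 0.0]
force: [-0.0, 0.3, -0.5]
finger_gap: 0.281
gripper_force: 0.0
```

```bash
python3 - <<'E'
from h import *
from scipy.optimize import minimize
ms=[]
for n,(u,v,w,h) in(("scene",(430,230,80,110)),("top",(70,150,75,80))):
    hsv=cv2.cvtColor(manip.snapshot(n),cv2.COLOR_BGR2HSV);m=cv2.inRange(hsv,(12,90,60),(35,255,255))
    k=np.zeros_like(m);k[v:v+h,u:u+w]=m[v:v+h,u:u+w]
    c=max(cv2.findContours(k,0,2)[0],key=cv2.contourArea);f=np.zeros_like(m);cv2.drawContours(f,[cv2.convexHull(c)],-1,1,-1);ms.append((n,f));print(n,cv2.boundingRect(c),f.sum())
a=np.linspace(0,6.28,40)
def cost(p):
    s=0;x,y,tx,ty=p*[.01,.01,.1,.1]
    R=cv2.Rodrigues(np.array([tx,ty,0.]))[0]
    for n,f in ms:
        q=np.array([proj(n,np.array([x,y,.0255])+R@[.023*np.cos(t),.023*np.sin(t),z]) for z in(-.0225,.0225) for t in a])
        g=np.zeros_like(f);cv2.fillConvexPoly(g,cv2.convexHull(np.round(q*16).astype(np.int32)),1,shift=4);s+=(f!=g).sum()
    return s
x0=np.array([55.2,32.4,0,0])
r=minimize(cost,x0,method="Nelder-Mead",options=dict(initial_simplex=np.vstack([x0,x0+np.eye(4)*[.5,.5,2,2]]),maxiter=150))
print(r.x*[.01,.01,5.73,5.73],r.fun)
d=r.x[:2]*.01-[.5453,.2086];print("station",d@[.0804,.9968],d@[-.9968,.0804])
E
```

```text
scene (458, 282, 37, 38) 996
top (86, 180, 30, 24) 559
[ 0.55338655  0.32531107  2.27170776 10.96362691] 209.0
station 0.11698775095987426 0.0013229008319240033
```

```bash
python3 - <<'E'
from h import *
for P,nm in((np.array([.6020,-.140,0]),"start"),(np.array([.5525,.3253,.003]),"now")):
    for n in("scene","top"):
        im=cv2.imread(f"pics/{n}0.png") if nm=="start" else manip.snapshot(n)
        q=np.array([proj(n,P+[.023*np.cos(t),.023*np.sin(t),z]) for z in(0,.045) for t in np.linspace(0,6.28,60)])
        lo=q.min(0).astype(int)-6;hi=q.max(0).astype(int)+7
        for sat in(50,90):
            m=cv2.inRange(cv2.cvtColor(im,cv2.COLOR_BGR2HSV),(10,sat,40),(40,255,255))[lo[1]:hi[1],lo[0]:hi[0]]
            c=max(cv2.findContours(m,0,2)[0],key=cv2.contourArea);b=cv2.boundingRect(c)
            print(nm,n,sat,"pred",q.min(0).round(1),q.max(0).round(1),"meas",(b[0]+lo[0],b[1]+lo[1]),(b[0]+lo[0]+b[2]-1,b[1]+lo[1]+b[3]-1))
        # dark disc centre vs predicted top centre
    n="scene"
    g=cv2.cvtColor(im if 0 else (cv2.imread("pics/scene0.png") if nm=="start" else manip.snapshot("scene")),cv2.COLOR_BGR2GRAY)
    t=proj(n,P+[0,0,.045]);u,v=t.astype(int);w=(g[v-9:v+10,u-9:u+10]<70).astype(np.uint8);M=cv2.moments(w,True)
    print(nm,"top centre pred",t,"disc",(M["m10"]/M["m00"]+u-9,M["m01"]/M["m00"]+v-9),"base",proj(n,P))
E
```

```text
start scene 50 pred [211.6 196.7] [237.5 230. ] meas (np.int64(211), np.int64(197)) (np.int64(236), np.int64(229))
start scene 90 pred [211.6 196.7] [237.5 230. ] meas (np.int64(211), np.int64(198)) (np.int64(235), np.int64(229))
start top 50 pred [316.4 162.6] [341.2 188.3] meas (np.int64(317), np.int64(162)) (np.int64(340), np.int64(187))
start top 90 pred [316.4 162.6] [341.2 188.3] meas (np.int64(317), np.int64(162)) (np.int64(340), np.int64(186))
start top centre pred [223.77848968 204.93366176] disc (np.float64(222.7560975609756), np.float64(205.0487804878049)) base [225.79908794 221.39419473]
now scene 50 pred [457.2 280.5] [495.4 320.6] meas (np.int64(458), np.int64(282)) (np.int64(494), np.int64(320))
now scene 90 pred [457.2 280.5] [495.4 320.6] meas (np.int64(458), np.int64(282)) (np.int64(494), np.int64(319))
now top 50 pred [ 85.6 180.4] [116.3 205.7] meas (np.int64(86), np.int64(180)) (np.int64(115), np.int64(204))
now top 90 pred [ 85.6 180.4] [116.3 205.7] meas (np.int64(86), np.int64(180)) (np.int64(115), np.int64(203))
now top centre pred [480.05635095 292.40001854] disc (np.float64(479.35632183908046), np.float64(293.0689655172414)) base [471.62781928 308.3311382 ]
```

The upright model matches both views within 1–2 px, so the lean was only perspective. The bush is upright at x≈117 mm, y≈1 mm, the gate matches its shut picture and the steel bush hasn't moved. Handing in.

```bash
python3 -c "
from station import manip
print(manip.sign_off())"
```

```text
the job is handed in; nothing more can be done
None
```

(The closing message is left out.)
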